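# Draw the tall plate from the leaning stack and stand it in the vice

## Task

Three bare aluminium plates lean as a stack against the low grey steel upstand. Draw the tallest one up out of the stack, leaving the other two leaning where they are, and lower it gently, long side up, into the open jaws of the blue bench vice until its foot rests on the slide between the jaws, near the middle of the jaws' width. Let go of it there; it may lean on a jaw.

Things in the scene. Friction and masses are not known exactly. Their poses are not given: they have to be found in the camera images.
- tall_panel: Aluminium plate to move, 10 thick (x) x 80 wide (y) x 180 tall (z), about 0.38 kg. Origin: centre of its foot; z up the plate, x square to its face, away from the upstand. Leans 12 deg, top nearer the robot than foot, on a grey steel upstand 85 high, 240 wide, 12 thick. Rear or middle of three touching plates; its upper 70 mm stands free of the others.
- wide_panel: Aluminium plate 10 thick (x) x 150 wide (y) x 110 tall (z), 0.42 kg, middle or rear plate of the same leaning stack. To be left; it may settle back by a plate's thickness when the tall one is gone. Origin: centre of its foot, axes as for the tall plate.
- front_panel: Aluminium plate 10 thick (x) x 120 wide (y) x 100 tall (z) with a dark round 44 mm hole, 0.31 kg, always the front plate of the stack (farthest from the upstand). To be left; it may settle back. Origin: centre of its foot, axes as for the tall plate.
- vice_slot (a point): Slot of the fixed blue bench vice: point at the middle of the slot's floor (top of the slide, 60 above the bench). The jaws do not move: 28 apart along x, 120 wide along y, tops 70 above this point; the slide is 70 wide along y. z up. The plate goes in with its thickness along x, either way round; let go, it tips up to 15 deg onto a jaw.
Mind the look-alikes: they are no part of the job. Leave any turquoise look-alike of the tall_panel alone.

How it is judged:
By the outcome, as a careful person would: the job done as asked, in the order asked, and still so for the second after the job is handed in, with the robot touching nothing.
It also fails if it takes over 51 s, if anything falls off the work surface, if the arm or the gripper's body presses on something with over 40 N, if the wrist force passes 120 N, or if a joint passes its speed limit or range.

## Robot

A 7-joint arm with a two-finger parallel gripper is mounted at the origin on the work surface. World frame = base frame: x ahead of the robot, y to its left, z up, the work surface at z = 0. Lengths are in m, angles in rad, forces in N, time in s.
With the tool pointing down it reaches from about 0.425 to 0.925 m from the base axis. Payload 6.8 kg.
Tool frame: the origin (TCP) lies on the mounting face of the last link; the fingertips stand 173 mm ahead of it and the grasp point (between the pads) lies 155 mm ahead of it (grip_point_offset is the distance from the TCP to the grasp point, in m); x points along the fingers, z is the direction in which the jaws open and shut, and the axes are right-handed (so a half turn about x gives the same grasp; the last joint's range is limited). The gripper opens to 85 mm and grips with 20 to 120 N. Pads are 22 mm wide; open, the fingers measure 114 mm over their backs; the gripper's body (76 mm by 85 mm) begins 54 mm behind the grasp point. The pads swing forward as they close: fully open they stand 13 mm farther back than shut.
Start: joints at [-1.447, 0.477, 0.022, 1.555, -0.011, 1.109, -0.083], TCP at [0.155, 0.657, 0.405] pointing down, gripper open.
Joint ranges: [-2.96, 2.96], [-0.34, 2.1], [-1.41, 1.46], [0.24, 2.44], [-1.37, 4.51], [0.17, 1.92], [-2.96, 2.96]. Speed limits (rad/s): [2.39, 2.39, 3.14, 3.14, 3.14, 3.14, 3.14].

## Interface

Orientations are given as a rotation vector (axis times angle).
In Python, from bench import * gives the robot as it stands. The module is installed in compiled form; this text tells all that it offers.
- The arm moves only by the tool servo_tool, never from a script. Its argument "motion" is a list of rows, each a list of 5 numbers: the shift along the tool's x, y, z in m, then the turn about the tool's x in degrees, then the gripper command: -1 is fully open, 1 is shut, values between are in proportion. In form: [[dx, dy, dz, turn, fingers], ...]. A call has 1 to 8 rows; each row is the pose to reach, as a shift and turn from the pose measured when the call began, along the tool's axes at that moment; what a row does not reach only later rows make up. A row lasts 1/10 s, in which the tool goes at most 50 mm and 8.59 degrees, less where a joint would pass 70% of its speed; a pose out of reach is approached as far as the arm can. A call with a gripper value outside its range is refused whole. The fingers move at their own pace and stop on an object; "force" is the grip in N (left out, the last holds). Time passes only in rows, so rows that repeat a pose let the fingers close. It gives the time, the measured TCP pose, the force and the opening at its end, in the units of the state.
- get_obs(): the state, without advancing time (a new reading comes with each control period).
- grab_frame(name): name is "side" or "top" or "wrist"; returns the picture (420x560x3 uint8, red, green, blue); there is no depth.
- camera_params(name): a dict with "mtx" (3x3 intrinsics, pixels), "world_to_cam" (4x4, takes a point from world to camera coordinates); the wrist camera has in their place "T_tool_cam" (4x4, takes a point from camera to tool coordinates, whose origin is the TCP and whose axes are the tool frame's). Camera axes: x right, y down, z forward; pixel columns grow to the right and rows downward; lengths in m; the calibration is good to about 2 mm. A picture is of the moment at which its call begins: read the wrist's pose just before it. camera_params takes no time and is no camera call.
- hand_in(): hands the job in, once; it reports no verdict.
The state is a dict: "clock": time; "joints": joint angles; "qvel": joint speeds; "tau": joint torques, N m; "tcp_pos": TCP position; "orientation": TCP orientation; "contact_force": force on the tool from outside, world axes, zero at the start; "moment": the same for the moment, N m; "grip_width": finger opening in m.
Only numpy, scipy, OpenCV 4.12 (cv2) and the standard library are available. Lean on these libraries where they do the work, as an engineer would, in place of code of your own. Each camera call takes 0.05 s, during which the arm holds its last target. There are 200 camera calls.

## Working session

There is one attempt and no reset: what is moved stays moved. The work goes in short steps, Python scripts to look and compute and a tool call to move; the robot and the scene stay as the last step left them, time stands still between calls to the robot, and variables do not carry over. Pictures are saved under pics/ and viewed, about 8 in all and at most 12, crops included, and the job is handed in when it is done.

Besides the shell and the picture viewer there is one more tool, called after "Request:" as name([rows], argument=value, ...), one row to a line, values as JSON. servo_tool: Moves the arm, as the interface text tells. Its arguments: {"type":"object","properties":{"motion":{"type":"array","items":{"type":"array","items":{"type":"number"}}},"force":{"type":"number"}},"required":["motion"]}

```bash
mkdir -p pics; cat > h.py <<'E'
from bench import *
import numpy as np, cv2
from scipy.spatial.transform import Rotation as R
def save(n,f): cv2.imwrite(f'pics/{f}.png',cv2.cvtColor(n,cv2.COLOR_RGB2BGR))
def ray(cam,uv,obs=None):
    p=camera_params(cam);K=np.array(p['mtx'])
    d=np.linalg.solve(K,[uv[0],uv[1],1.])
    if cam=='wrist':
        T=np.eye(4);T[:3,:3]=R.from_rotvec(obs['orientation']).as_matrix();T[:3,3]=obs['tcp_pos']
        C=T@np.array(p['T_tool_cam'])
    else: C=np.linalg.inv(np.array(p['world_to_cam']))
    return C[:3,3],C[:3,:3]@d
def onz(cam,uv,z,obs=None):
    o,d=ray(cam,uv,obs);return o+d*(z-o[2])/d[2]
def tri(c1,u1,c2,u2,o1=None,o2=None):
    a,d=ray(c1,u1,o1);b,e=ray(c2,u2,o2)
    s=np.linalg.lstsq(np.c_[d,-e],b-a,rcond=None)[0]
    return (a+d*s[0]+b+e*s[1])/2,np.linalg.norm(a+d*s[0]-b-e*s[1])
def proj(cam,P,obs=None):
    p=camera_params(cam);K=np.array(p['mtx'])
    if cam=='wrist':
        T=np.eye(4);T[:3,:3]=R.from_rotvec(obs['orientation']).as_matrix();T[:3,3]=obs['tcp_pos']
        W=np.linalg.inv(T@np.array(p['T_tool_cam']))
    else: W=np.array(p['world_to_cam'])
    q=K@(W@np.r_[P,1])[:3];return q[:2]/q[2]
E
python3 - <<'E'
from h import *
o=get_obs();print(o)
print(R.from_rotvec(o['orientation']).as_matrix().round(3))
s=grab_frame('side');t=grab_frame('top')
np.save('s0.npy',s);np.save('t0.npy',t)
save(s,'side0');save(t,'top0')
for c in('side','top'):print(c,ray(c,(280,210)))
print(camera_params('wrist'))
E
```

```text
{'clock': 0.0, 'joints': array([-1.44714419,  0.47781812,  0.02236519,  1.55646656, -0.01150974,
        1.10932188, -0.08310392]), 'qvel': array([ 0.00127166,  0.00096525, -0.00210011, -0.00011218,  0.00049415,
        0.00021674,  0.00099755]), 'tau': array([ 7.16026370e-04, -5.96442103e+01,  1.60884205e+00, -2.81196731e+01,
        1.24834399e-02,  9.22757172e-03,  1.16523410e-05]), 'tcp_pos': array([0.15497556, 0.65667801, 0.40370746]), 'orientation': array([-1.0380695 ,  1.31137906,  1.03593105]), 'contact_force': array([-0.40783665,  0.179492  ,  0.41379629]), 'moment': array([ 0.01776216, -0.00901655, -0.00520551]), 'grip_width': 0.08568520897337557}
[[-0.    -0.973  0.23 ]
 [-0.002  0.23   0.973]
 [-1.    -0.    -0.002]]
side (array([ 0.16658239, -0.6260656 ,  0.75695393]), array([ 0.26518502,  0.65590908, -0.70680612]))
top (array([0.33891068, 0.01292332, 1.32799698]), array([ 0.02867018,  0.02735576, -0.99936316]))
{'mtx': array([[358.06348607,   0.        , 282.98989867],
       [  0.        , 358.06348607, 206.30631216],
       [  0.        ,   0.        ,   1.        ]]), 'T_tool_cam': array([[-1.30571241e-03, -2.95385287e-01,  9.55377322e-01,
         3.01287340e-02],
       [-9.95838381e-04, -9.55377278e-01, -2.95386635e-01,
         7.63148687e-02],
       [ 9.99998652e-01, -1.33709140e-03,  9.53291960e-04,
         2.60966646e-05],
       [ 0.00000000e+00,  0.00000000e+00,  0.00000000e+00,
         1.00000000e+00]])}
```

View pics/side0.png

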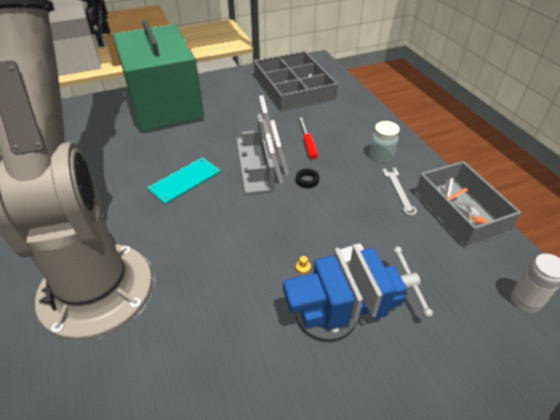

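View pics/top0.png

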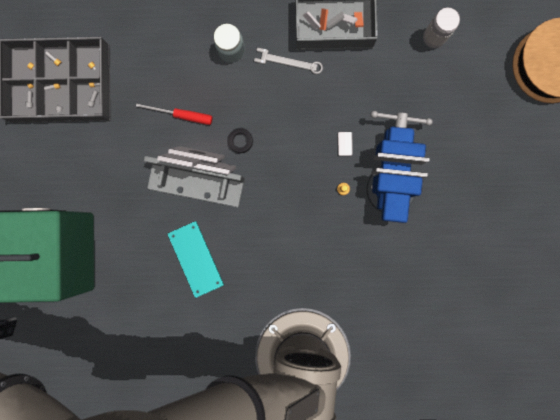

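The side view shows the stack at about (265,150) and the vice at (350,285). In the top view they are at (195,165) and (402,165). The turquoise plate lies flat at (195,260) in the top view and is the look-alike. I'll enlarge both and check the candidates.

```bash
python3 - <<'E'
from h import *
s=np.load('s0.npy');t=np.load('t0.npy')
f=lambda im,x,y,w,h,k:cv2.resize(im[y:y+h,x:x+w],None,fx=k,fy=k,interpolation=cv2.INTER_CUBIC)
a=f(t,140,140,110,75,4);b=f(t,365,110,70,75,4);c=f(s,230,90,70,110,4)[:300];
c=f(s,230,88,64,112,5)
im=np.zeros((600,780,3),np.uint8);im[:300,:440]=a;im[300:600,:280]=b;im[:560,445:765]=c
save(im,'crop1')
E
```

```text
(no output)
```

View pics/crop1.png

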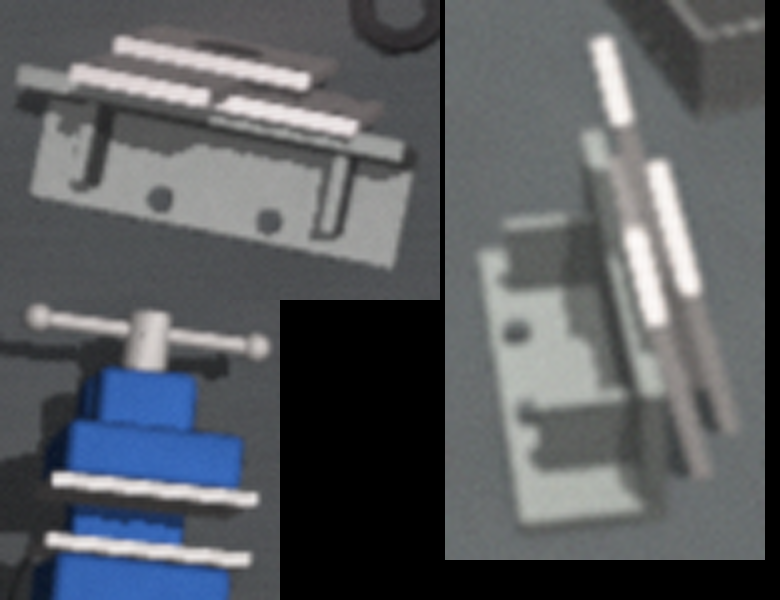

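The stack has three bright top edges. In the top view these are:
- **Front plate:** (169,151)–(217,160).
- **Tall plate:** (158,159)–(192,164). It is also the highest top edge in the side view, at (261,97)–(266,114).
- **Wide plate:** the visible remainder at (194,166)–(229,171).

The gap of about two thicknesses between the front and wide edges suggests the tall plate is in the middle. The turquoise plate lies flat elsewhere. I'll measure now.

```bash
python3 - <<'E'
from h import *
s=np.load('s0.npy');t=np.load('t0.npy')
def rects(im,x,y,w,h,th,name):
    m=np.zeros(im.shape[:2],np.uint8);m[y:y+h,x:x+w]=(im[y:y+h,x:x+w].min(2)>th)*255
    out=[]
    n,l,st,c=cv2.connectedComponentsWithStats(m,connectivity=4)
    for i in range(1,n):
        if st[i,4]<20: continue
        ys,xs=np.nonzero(l==i);p=np.c_[xs,ys].astype(np.float32)
        b=cv2.minAreaRect(p);mu=p.mean(0);v=np.linalg.svd(p-mu,full_matrices=0)[2][0]
        if abs(v[0])>.5 and v[0]<0 or abs(v[0])<=.5 and v[1]<0: v=-v
        q=(p-mu)@v;e=(mu+v*(q.min()-.5),mu+v*(q.max()+.5));out.append(e)
        print(name,st[i,4],np.round(e[0],1),np.round(e[1],1),np.round(b[1],1))
    return out
for th in(170,200):
    print(th);rects(t,140,140,110,75,th,'topstack');rects(t,370,145,65,40,th,'topvice');rects(s,230,85,70,115,th,'sidestack');rects(s,330,235,60,85,th,'sidevice')
E
```

```text
170
topstack 177 [168.4 150.4] [216.7 159.9] [48.2  3.5]
topstack 140 [156.8 157.4] [191.7 164. ] [34.5  4.3]
topstack 132 [193.7 164.8] [228.6 171.6] [34.5  3.7]
topvice 144 [377.5 153.9] [428.6 159.3] [50.4  2.8]
topvice 142 [376.5 169.2] [426.6 174.4] [49.4  2.8]
sidestack 82 [260.6  94.6] [265.2 112.7] [17.7  4.4]
sidestack 127 [271.4 119.4] [279.1 146.8] [27.5  4.5]
sidestack 93 [267.1 132.2] [272.1 152.7] [20.1  4.6]
sidestack 300 [238.  138.4] [255.2 169.1] [30.9 17.4]
sidestack 144 [239.7 179.2] [264.5 190.3] [18.6 19.4]
sidevice 586 [343.1 243.7] [372.7 299.4] [59.7 26.3]
200
topstack 122 [169.3 150.8] [216.5 160.2] [47.1  2.5]
topstack 92 [158.3 157.8] [191.4 164.5] [32.8  2.7]
topstack 97 [195.6 165.2] [228.4 171.5] [32.4  2.9]
topvice 93 [378.5 154.2] [428.5 159.6] [49.4  1.9]
topvice 92 [376.6 169.4] [426.5 174.8] [49.3  1.9]
sidestack 64 [260.6  95.3] [265.1 112.5] [16.7  3.6]
sidestack 99 [271.5 120.3] [278.9 146.5] [26.2  3.7]
sidestack 78 [267.2 133.2] [272.2 152.5] [18.9  3.9]
sidevice 144 [355.8 243.6] [378.9 294.6] [55.   6.7]
sidevice 252 [342.  246.7] [357.9 299.2] [52.5 15.1]
```

```bash
python3 - <<'E'
from h import *
def seg(n,ta,tb,sa,sb,z):
    A,ea=tri('top',ta,'side',sa);B,eb=tri('top',tb,'side',sb)
    print(n,'tri',A.round(4),B.round(4),'gap',round(ea*1e3,1),round(eb*1e3,1),'len',np.linalg.norm(A-B).round(4))
    for c,a,b in(('top',ta,tb),('side',sa,sb)):
        if a is None: continue
        P,Q=onz(c,a,z),onz(c,b,z);d=P-Q
        print('   ',c,P.round(4),Q.round(4),'mid',((P+Q)/2).round(4),'len',np.linalg.norm(d).round(4),'yaw',np.degrees(np.arctan2(d[0],d[1])).round(1))
c=np.cos(np.radians(12))
seg('front',(169,150.6),(216.6,160),(271.4,119.7),(279,146.7),.1*c)
seg('tall',(157.5,157.6),(191.6,164.2),(260.6,95),(265.2,112.6),.18*c)
seg('wide',(194,165),(228.5,171.5),(267.1,132.6),(272.1,152.6),.11*c)
seg('vfar',(378,154),(428.6,159.4),(355.8,243.6),(378.9,294.6),.13)
for n,a,b in(('far',(378,154),(428.6,159.4)),('near',(376.5,169.3),(426.6,174.6))):
    P,Q=onz('top',a,.13),onz('top',b,.13);d=P-Q
    print(n,P.round(4),Q.round(4),(P+Q)/2,np.linalg.norm(d),np.degrees(np.arctan2(d[0],d[1])))
E
```

```text
front tri [0.5211 0.3109 0.1046] [0.4973 0.1974 0.0986] gap 1.9 1.0 len 0.1161
    top [0.523  0.3123 0.0978] [0.4979 0.1974 0.0978] mid [0.5104 0.2548 0.0978] len 0.1176 yaw 12.3
    side [0.5238 0.3209 0.0978] [0.4972 0.1986 0.0978] mid [0.5105 0.2597 0.0978] len 0.1252 yaw 12.3
tall tri [0.4946 0.3183 0.1813] [0.4787 0.2424 0.1768] gap 1.2 1.2 len 0.0776
    top [0.4959 0.3195 0.1761] [0.4794 0.2424 0.1761] mid [0.4877 0.281  0.1761] len 0.0789 yaw 12.1
    side [0.497  0.327  0.1761] [0.4785 0.2436 0.1761] mid [0.4878 0.2853 0.1761] len 0.0854 yaw 12.5
wide tri [0.4849 0.2497 0.1113] [0.4674 0.1679 0.1094] gap 0.8 1.7 len 0.0837
    top [0.4857 0.2503 0.1076] [0.4684 0.1678 0.1076] mid [0.4771 0.2091 0.1076] len 0.0843 yaw 11.8
    side [0.4862 0.2548 0.1076] [0.4674 0.1703 0.1076] mid [0.4768 0.2125 0.1076] len 0.0866 yaw 12.6
vfar tri [ 0.5001 -0.186   0.1337] [ 0.4831 -0.3026  0.133 ] gap 1.1 3.4 len 0.1179
    top [ 0.5001 -0.1864  0.13  ] [ 0.485  -0.3042  0.13  ] mid [ 0.4926 -0.2453  0.13  ] len 0.1188 yaw 7.3
    side [ 0.5026 -0.1835  0.13  ] [ 0.4829 -0.3005  0.13  ] mid [ 0.4928 -0.242   0.13  ] len 0.1187 yaw 9.6
far [ 0.5001 -0.1864  0.13  ] [ 0.485  -0.3042  0.13  ] [ 0.4925517  -0.24529964  0.13      ] 0.11883000019764081 7.298721545174306
near [ 0.4642 -0.182   0.13  ] [ 0.4495 -0.2986  0.13  ] [ 0.45684415 -0.2403093   0.13      ] 0.11754995767862196 7.222114375931525
```

```bash
python3 - <<'E'
from h import *
print('box corner',tri('top',(93,212),'side',(192,63)))
o=get_obs();M=R.from_rotvec(o['orientation']).as_matrix()
for T in([.492,.283,.43],[.492,.283,.297]): print((M.T@(np.array(T)-o['tcp_pos'])).round(4))
E
```

```text
box corner (array([0.36309028, 0.44591243, 0.23542462]), np.float64(0.021675290881312568))
[-0.0256 -0.4138 -0.2864]
[ 0.1073 -0.4138 -0.2861]
```

Request:
servo_tool([
  [-0.05, 0, 0, 0, -1],
  [-0.1, 0, 0, 0, -1],
  [-0.1, -0.041, -0.029, 0, -1],
  [-0.1, -0.082, -0.057, 0, -1],
  [-0.1, -0.123, -0.086, 0, -1],
  [-0.1, -0.164, -0.115, 0, -1],
  [-0.1, -0.205, -0.143, 0, -1],
  [-0.1, -0.205, -0.143, 0, -1],
])

```text
clock: 0.9
tcp_pos: [0.3279, 0.4644, 0.5043]
orientation: [-1.032, 1.316, 1.024]
contact_force: [0.0, 0.9, -0.0]
grip_width: 0.0853
```

Request:
servo_tool([
  [0, -0.041, -0.029, -1, -1],
  [0, -0.082, -0.057, -1, -1],
  [0.01, -0.123, -0.086, -1, -1],
  [0.03, -0.164, -0.115, -1, -1],
  [0.06, -0.205, -0.143, -1, -1],
  [0.07, -0.209, -0.143, -1, -1],
  [0.07, -0.209, -0.143, -1, -1],
])

```text
clock: 1.6
tcp_pos: [0.4978, 0.271, 0.4325]
orientation: [-1.042, 1.317, 1.031]
contact_force: [-0.4, 0.1, -0.7]
grip_width: 0.0856
```

```bash
python3 - <<'E'
from h import *
o=get_obs();w=grab_frame('wrist');np.save('w1.npy',w);save(w,'w1')
print(o['clock'],o['tcp_pos'],R.from_rotvec(o['orientation']).as_matrix().round(4),o['grip_width'],o['contact_force'])
import pickle;pickle.dump(o,open('o1.pkl','wb'))
E
```

```text
1.6 [0.4977638  0.27098966 0.43245024] [[-9.000e-04 -9.729e-01  2.311e-01]
 [-9.100e-03  2.311e-01  9.729e-01]
 [-1.000e+00 -1.200e-03 -9.000e-03]] 0.08561560918165723 [-0.43515908  0.14333476 -0.68845966]
```

View pics/w1.png

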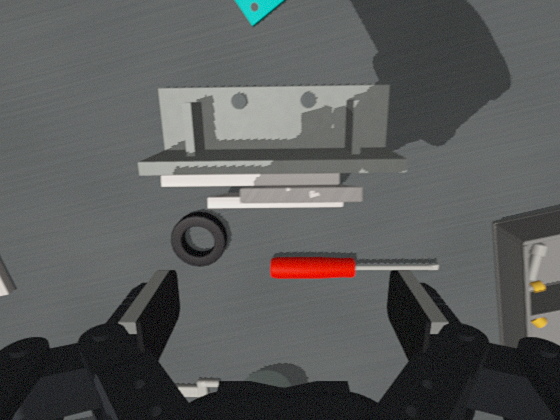

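The wrist view shows the tall plate's top edge at (240–362, 187–201), between the wide plate behind it at (162–340,180) and the front plate at (208–343,203). The fingers sit symmetrically about column 283. Next I'll refine its end positions and yaw numerically.

```bash
python3 - <<'E'
from h import *
import pickle;o=pickle.load(open('o1.pkl','rb'))
g=cv2.cvtColor(np.load('w1.npy'),cv2.COLOR_RGB2GRAY).astype(int)
for r in(189,191,195,198): print(r,g[r,234:248],g[r,354:368])
for c in(250,270,300,330,338,350,358): print(c,g[182:212,c])
def ep(uL,uR,vL,vR,z):
    P,Q=onz('wrist',(uL,vL),z,o),onz('wrist',(uR,vR),z,o);d=Q-P
    print(P.round(4),Q.round(4),'mid',((P+Q)/2).round(4),'len',np.linalg.norm(d).round(4),'yaw',np.degrees(np.arctan2(d[0],d[1])).round(2))
ep(240,362.5,194.5,194.5,.176)
print(get_obs()['tcp_pos'],get_obs()['qvel'])
E
```

```text
189 [ 69  61  65  61  63  91 126 148 151 153 155 153 154 154] [157 158 156 156 156 156 151 144 126 108 103 107 102 106]
191 [ 65  65  62  63  69 104 134 153 156 160 158 157 157 155] [151 151 152 153 152 156 154 143 122 106 102 101 100 104]
195 [ 83  82  83  79  85 107 133 151 156 156 157 153 153 154] [151 154 156 155 154 155 148 142 125 103 102 104 102 102]
198 [224 225 225 227 219 204 178 155 158 153 155 155 155 157] [154 154 152 151 154 155 149 147 127 107  98  98 104 102]
250 [226 227 226 194  90  88 124 153 154 154 157 159 157 161 158 165 160 158
 159 153 158 202 231 232 230 215 123  98 104 110]
270 [161 160 155 122  82  93 135 155 158 157 157 162 160 160 156 159 158 157
 153 152 166 213 231 231 228 198 113  98 108 104]
300 [160 161 144  99  84 107 140 157 154 156 155 157 155 157 158 154 158 157
 156 153 171 217 227 226 222 169 104 104 105 106]
330 [163 158 134  83  86 122 151 157 161 155 157 153 157 154 154 153 155 155
 150 153 190 218 222 222 215 137  98 102 103 109]
338 [152 143 106  74  75 125 152 155 152 153 151 155 151 156 154 153 154 152
 151 159 197 223 222 223 209 130 100 106 107 104]
350 [106 106 103  95  92 131 156 162 158 155 161 154 154 155 153 154 155 152
 152 139 108 105 101 100 106 107 106 100 106 108]
358 [108 106 104 103 106 129 150 156 152 152 156 154 155 154 151 157 154 153
 153 140 106 101 104 104 106 106 105 102 107 103]
[0.4771 0.2448 0.176 ] [0.4955 0.3228 0.176 ] mid [0.4863 0.2838 0.176 ] len 0.0802 yaw 13.29
[0.49678082 0.2733539  0.43390207] [-0.03499587 -0.02517405 -0.04270841 -0.03315023 -0.00725433  0.01042255
 -0.01366481]
```

Request:
servo_tool([
  [0.03, 0.007, 0.009, -0.6, -1],
  [0.06, 0.007, 0.009, -0.6, -1],
  [0.074, 0.007, 0.009, -0.6, -1],
  [0.074, 0.007, 0.009, -0.6, -1],
  [0.074, 0.007, 0.009, -0.6, -1],
  [0.074, 0.007, 0.009, -0.6, -1],
])

```text
clock: 2.25
tcp_pos: [0.4925, 0.2837, 0.3616]
orientation: [-1.05, 1.307, 1.042]
contact_force: [0.1, 0.9, -0.5]
grip_width: 0.0855
```

```bash
python3 - <<'E'
from h import *
import pickle
o=get_obs();w=grab_frame('wrist');np.save('w2.npy',w);pickle.dump(o,open('o2.pkl','wb'))
M=R.from_rotvec(o['orientation']).as_matrix()
print(o['clock'],o['tcp_pos'],M.round(4),np.abs(o['qvel']).max())
# predicted pixels of tall top face ends
for e in(-.04,.04): print(proj('wrist',np.array([.487,.2835,.176])+e*np.array([.22,.975,0]),o).round(1))
save(w[100:300],'w2')
E
```

```text
2.25 [0.49253081 0.28365347 0.3615542 ] [[ 0.0021 -0.976   0.2179]
 [-0.005   0.2178  0.976 ]
 [-1.     -0.0031 -0.0044]] 0.005188394914419731
[197.  251.2]
[366.1 251.6]
```

View pics/w2.png

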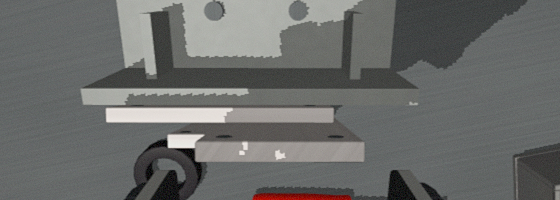

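The tall plate's top face is at columns 195–364, rows 242–262. It sits about 2–3 px left of the jaws' centre, so I'll compute the exact correction.

```bash
python3 - <<'E'
from h import *
import pickle;o=pickle.load(open('o2.pkl','rb'))
M=R.from_rotvec(o['orientation']).as_matrix()
g=cv2.GaussianBlur(cv2.cvtColor(np.load('w2.npy'),cv2.COLOR_RGB2GRAY),(1,3),0).astype(int)
print(g[252,188:202],g[252,356:372])
for c in(225,250,300,330,350): print(c,g[236:268,c])
L=[];Rr=[]
for r in range(246,260):
    L.append(186+np.argmax(np.diff(g[r,186:204])));Rr.append(355+np.argmin(np.diff(g[r,355:372])))
L=np.median(L)+.5;Rr=np.median(Rr)+.5
P,Q=onz('wrist',(L,252),.176,o),onz('wrist',(Rr,252),.176,o)
m=(P+Q)/2;print(L,Rr,P,Q,m,np.linalg.norm(P-Q))
print('tool coords of mid',M.T@(m-o['tcp_pos']))
d=np.array([.2115,0,0])
E
```

```text
[ 21  16  12  14   8  13  54 125 153 156 155 154 154 155] [153 153 153 151 150 151 153 145 123 102 100 104 101 103 103 103]
225 [ 41  52  72  82  91 114 139 151 154 155 155 155 155 154 154 153 154 154
 154 154 154 155 156 154 149 135 115 105 103 105 107 106]
250 [ 88  90  89  85  91 111 136 151 154 155 156 154 152 152 153 154 153 153
 154 155 157 158 157 156 150 133 114 107 104 101 101 104]
300 [ 87  85  84  86  93 112 136 152 156 155 154 152 152 152 151 150 151 152
 152 153 154 155 155 155 152 138 116 106 106 106 105 106]
330 [ 46  57  77  84  90 110 135 149 152 151 151 151 151 151 152 152 153 153
 151 150 150 150 150 151 147 127 104 101 105 106 106 105]
350 [ 83  85  86  87  94 111 136 152 155 155 157 157 156 155 155 155 155 154
 153 151 151 151 153 153 148 129 104  97 101 101 102 103]
194.5 363.5 [0.47834534 0.2432351  0.176     ] [0.49572756 0.32126092 0.176     ] [0.48703645 0.28224801 0.176     ] 0.07993853563897212
tool coords of mid [ 0.18554695  0.00563739 -0.00175305]
```

Request:
servo_tool([
  [0, 0.001, -0.0018, 0, -1],
  [0, 0.001, -0.0018, 0, -1],
  [0.012, 0.001, -0.0018, 0, -1],
  [0.024, 0.001, -0.0018, 0, -1],
  [0.032, 0.001, -0.0018, 0, -1],
  [0.032, 0.001, -0.0018, 0, -1],
])

```text
clock: 2.9
tcp_pos: [0.4906, 0.2815, 0.3274]
orientation: [-1.051, 1.31, 1.042]
contact_force: [0.2, 0.2, 0.2]
grip_width: 0.0856
```

```bash
python3 - <<'E'
from h import *
o=get_obs();w=grab_frame('wrist');np.save('w3.npy',w);save(w,'w3')
print(o['clock'],o['tcp_pos'],o['contact_force'])
E
```

```text
2.9 [0.49058328 0.28150964 0.32740146] [0.19143045 0.22031004 0.15698043]
```

View pics/w3.png

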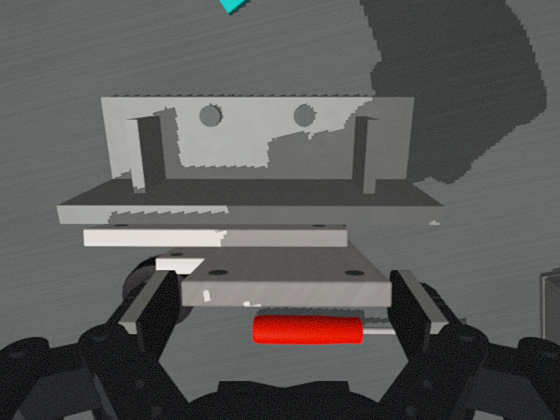

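```bash
python3 - <<'E'
from h import *
g=cv2.cvtColor(np.load('w3.npy'),cv2.COLOR_RGB2GRAY).astype(int)
for r in(274,280,286,292,298,304): print(r,'L',g[r,168:190],'R',g[r,380:402])
o=get_obs();M=R.from_rotvec(o['orientation']).as_matrix();print(o['tcp_pos'],M.round(4))
for t in(.151,.16):
  for z in(-.0428,.0428): print(t,z,proj('wrist',o['tcp_pos']+M@np.array([t,0,z]),o).round(1))
E
```

```text
274 L [ 16  33  18  26  30  20  10   0  45  86  97  89  89  87  88  88  88  84
  93  84  95 106] R [ 80  81  87  95 100 101 103 102 103  80  32  19  23  15   6  18  28  30
  23  34  65  89]
280 L [19 23  3 25 11 34 19 25 12 42 44 60 57 59 70 83 92 93 96 90 96 90] R [82 83 86 83 81 85 82 84 80 66 29  9 13 27 17 19 24 13 25 28 29 25]
286 L [ 24  16   4  11  21  22  18  24  17  25  39  54  48 112 147 149 151 147
 148 151 151 153] R [147 150 144 144 148 147 148 150 150 151 140 106  38  13  28  27  28  16
  24  24  26  25]
292 L [  8   9  26  21  22  17  21  29  14  21  31  39  49  93 132 149 150 153
 152 150 149 151] R [145 148 149 154 148 148 150 147 149 147 134  90  30  16   2  22  11  21
   6  22  21   7]
298 L [  9  22  22  22  13  14  18  21   4  22  23  32  49  79 124 151 152 151
 149 149 150 148] R [149 148 147 147 148 149 149 146 150 146 126  85  21   0  19  16  22  21
  22  24  15  26]
304 L [ 18  19  25  21  18  15  22  29  15  20  19   9  46  65 118 147 144 148
 145 143 148 145] R [147 148 150 151 150 148 150 151 153 153 127  72  27  14   8  10  19  32
  24   2  24  22]
[0.49094025 0.2816365  0.32828825] [[ 3.000e-04 -9.760e-01  2.180e-01]
 [-6.500e-03  2.179e-01  9.759e-01]
 [-1.000e+00 -1.700e-03 -6.300e-03]]
0.151 -0.0428 [171.6 303. ]
0.151 0.0428 [393.7 302.6]
0.16 -0.0428 [178.1 290.8]
0.16 0.0428 [387.2 290.5]
```

Request:
servo_tool([
  [0, 0, 0.0013, 0, -1],
  [0, 0, 0.0013, 0, -1],
  [0.01, 0, 0.0013, 0, -1],
  [0.02, 0, 0.0013, 0, -1],
  [0.03, 0, 0.0013, 0, -1],
  [0.033, 0, 0.0013, 0, -1],
  [0.033, 0, 0.0013, 0, -1],
])

```text
clock: 3.65
tcp_pos: [0.491, 0.2825, 0.2943]
orientation: [-1.051, 1.311, 1.042]
contact_force: [-0.3, -0.3, 1.3]
grip_width: 0.0854
```

Request:
servo_tool([
  [0, 0, 0, 0, 0],
  [0, 0, 0, 0, 0.5],
  [0, 0, 0, 0, 1],
  [0, 0, 0, 0, 1],
  [0, 0, 0, 0, 1],
], force=45)

```text
clock: 4.15
tcp_pos: [0.4912, 0.2826, 0.2949]
orientation: [-1.051, 1.31, 1.042]
contact_force: [-1.8, -0.4, 6.4]
grip_width: 0.0797
```

```bash
python3 - <<'E'
from h import *
o=get_obs();M=R.from_rotvec(o['orientation']).as_matrix()
print(o['clock'],o['tcp_pos'],o['contact_force'],o['moment'],o['grip_width'])
for T in([-.010,-.0021,.05],[-.0415,-.0092,.2]): print((M.T@np.array(T)).round(4))
E
```

```text
4.15 [0.4911513  0.28261674 0.29488197] [-1.77413367 -0.40641843  6.35313208] [-0.24660647  0.31028193 -0.02980497] 0.07969225375288976
[-0.05    0.0092 -0.0046]
[-0.1999  0.0383 -0.0194]
```

Request:
servo_tool([
  [-0.005, 0.0011, 0, 0, 1],
  [-0.01, 0.0021, 0, 0, 1],
  [-0.016, 0.0034, 0, 0, 1],
  [-0.024, 0.0051, 0, 0, 1],
  [-0.032, 0.0068, 0, 0, 1],
  [-0.04, 0.0085, 0, 0, 1],
  [-0.04, 0.0085, 0, 0, 1],
])

```text
clock: 4.85
tcp_pos: [0.4827, 0.2853, 0.3363]
orientation: [-1.05, 1.308, 1.043]
contact_force: [0.2, -0.4, -3.8]
grip_width: 0.0792
```

```bash
python3 - <<'E'
from h import *
o=get_obs();M=R.from_rotvec(o['orientation']).as_matrix()
print(o['clock'],o['tcp_pos'],o['contact_force'],o['moment'],o['grip_width'])
s=grab_frame('side');w=grab_frame('wrist');f=lambda im,x,y,w,h,k:cv2.resize(im[y:y+h,x:x+w],None,fx=k,fy=k,interpolation=cv2.INTER_CUBIC)
im=np.zeros((560,780,3),np.uint8);im[:560,:400]=f(s,210,60,100,140,4);im[:285,400:780]=cv2.resize(w,(380,285));save(im,'lift1')
E
```

```text
4.85 [0.48267113 0.28525597 0.33625498] [ 0.19961427 -0.41511764 -3.82874308] [ 0.06303701  0.12375491 -0.06195589] 0.07922454140532434
```

View pics/lift1.png

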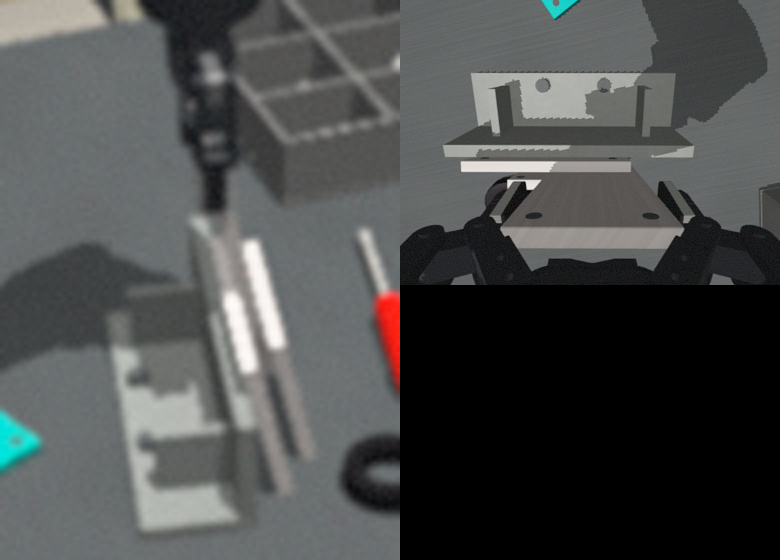

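The tall plate is rising in the gripper with a wrist force of −3.8 N, which is its own weight. The wide and front plates stay leaning. I'll continue drawing along the lean.

Request:
servo_tool([
  [-0.008, 0.0017, 0, 0, 1],
  [-0.018, 0.0038, 0, 0, 1],
  [-0.03, 0.0064, 0, 0, 1],
  [-0.042, 0.0089, 0, 0, 1],
  [-0.054, 0.0115, 0, 0, 1],
  [-0.066, 0.014, 0, 0, 1],
  [-0.078, 0.0166, 0, 0, 1],
  [-0.078, 0.0166, 0, 0, 1],
])

```text
clock: 5.75
tcp_pos: [0.4666, 0.2895, 0.4153]
orientation: [-1.05, 1.306, 1.043]
contact_force: [0.4, -0.5, -4.2]
grip_width: 0.0797
```

Request:
servo_tool([
  [-0.012, 0.0025, 0, 0, 1],
  [-0.03, 0.0064, 0, 0, 1],
  [-0.055, 0.0117, 0, 0, 1],
  [-0.085, 0.018, 0, 0, 1],
  [-0.1, 0.021, 0, 0, 1],
  [-0.1, 0.021, 0, 0, 1],
])

```text
clock: 6.35
tcp_pos: [0.4459, 0.2948, 0.5179]
orientation: [-1.049, 1.301, 1.043]
contact_force: [0.3, 0.2, -4.4]
grip_width: 0.0794
```

```bash
python3 - <<'E'
from h import *
import pickle
o=get_obs();M=R.from_rotvec(o['orientation']).as_matrix()
print(o['clock'],o['tcp_pos'],M.round(4),o['contact_force'],o['moment'],o['grip_width'],o['joints'].round(2))
s=grab_frame('side');w=grab_frame('wrist');np.save('s5.npy',s);np.save('w5.npy',w);pickle.dump(o,open('o5.pkl','wb'))
f=lambda im,x,y,w,h,k:cv2.resize(im[y:y+h,x:x+w],None,fx=k,fy=k,interpolation=cv2.INTER_CUBIC)
im=np.zeros((600,760,3),np.uint8);im[:600,:360]=f(s,200,10,120,200,3);im[:300,360:760]=cv2.resize(w,(400,300));save(im,'lift2')
E
```

```text
6.35 [0.44587032 0.2948084  0.51794521] [[ 5.300e-03 -9.762e-01  2.167e-01]
 [-7.000e-04  2.167e-01  9.762e-01]
 [-1.000e+00 -5.300e-03  5.000e-04]] [ 0.33631728  0.22555145 -4.41010017] [0.03539472 0.05486743 0.01196566] 0.07937407498354462 [-0.92  0.15  0.25  1.76 -0.03  1.24  0.69]
```

View pics/lift2.png

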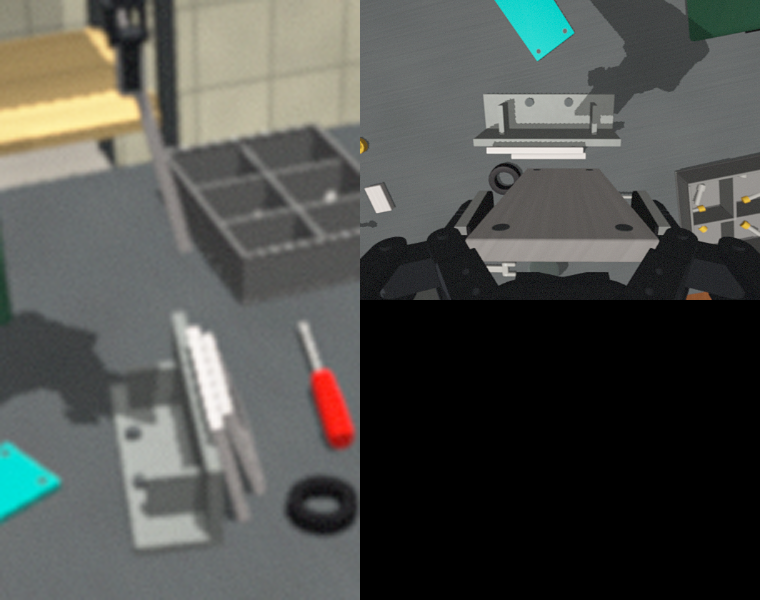

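Both remaining plates now lean together against the upstand, and the tall plate hangs free at its lean. I'll measure where its foot sits in the tool frame, then plan the move over the vice.

```bash
python3 - <<'E'
from h import *
import pickle;o=pickle.load(open('o5.pkl','rb'))
w=np.load('w5.npy');g=cv2.cvtColor(w,cv2.COLOR_RGB2GRAY).astype(int)
for c in(265,285,310): print(c,'foot',g[226:246:1,c],'top',g[326:374:2,c])
for r in(238,240,244): print(r,g[r,226:244],g[r,330:350])
T=np.array(camera_params('wrist')['T_tool_cam']);K=np.array(camera_params('wrist')['mtx'])
def at(u,v,depth): 
    d=np.linalg.solve(K,[u,v,1.]);return (T@np.r_[d*depth,1])[:3]
print('foot',at(286,237.5,358.06*.08/104).round(4),'topedge',at(284,336,358.06*.08/267).round(4))
E
```

```text
265 foot [110 108 110 110 107 112 112 109 110 101  89  87  89  91  88  86  87  86
  87  86] top [ 87  85  84  85 110 138 154 152 148 149 151 150 153 155 150 155 150 153
 147 151 119  82  83  88]
285 foot [108 109 110 111 111 107 109 110 107 101  86  92  91  93  91  93  88  88
  88  93] top [ 88  84  90  90 104 136 153 157 152 152 155 154 154 157 155 156 151 155
 149 147 118  64  66  62]
310 foot [109 107 110 109 106 109 108 112 107  98  86  91  92  94  95  88  89  93
  92  88] top [ 84  82  87  83 106 134 153 154 151 154 155 158 153 150 149 150 151 147
 149 153 130 108 107 109]
238 [ 72  94 111 115 111 104  96  86  86  91  90  82  90  87  93  89  84  69] [ 93  87  87  88  91  87  91 102 110 105 107 112 109 103 108 108 106 112
 108 106]
240 [ 69  87 110 108  96  91  88  90  87  94  90  90  89  84  85  87  91  88] [ 90  93  87  88  90  89  83  98 104 104 107 107 103 105 107 103 103 105
 105 108]
244 [75 87 92 90 89 89 90 91 92 93 89 89 87 90 89 87 87 85] [ 90  89  90  86  92  91  90  91  87  88  84  94 104 109 107 110 107 109
 104 107]
foot [ 0.2862 -0.028   0.0026] topedge [0.1211 0.0075 0.0004]
```

Request:
servo_tool([
  [0, -0.004, -0.012, 0, 1],
  [0, -0.012, -0.036, 0, 1],
  [0, -0.023, -0.07, -1, 1],
  [0, -0.036, -0.11, -2, 1],
  [0, -0.05, -0.15, -3, 1],
  [0, -0.064, -0.19, -4, 1],
  [0, -0.074, -0.225, -5, 1],
  [0, -0.083, -0.261, -5, 1],
])

```text
clock: 7.25
tcp_pos: [0.4694, 0.0185, 0.5149]
orientation: [-1.114, 1.273, 1.108]
contact_force: [1.0, 0.3, -4.0]
grip_width: 0.0793
```

```bash
cat > go.py <<'E'
from h import *
import sys
o=get_obs();M=R.from_rotvec(o['orientation']).as_matrix()
print(o['clock'],o['tcp_pos'].round(4),'F',o['contact_force'].round(2),'m',o['moment'].round(3),'w',o['grip_width'].round(4),'yaw',np.degrees(np.arctan2(M[0,2],M[1,2])).round(2),'tilt',(M[:,0]*1e3).round(1)[:2])
if len(sys.argv)>1: print('tool shift',(M.T@(np.array(eval(sys.argv[1]))-o['tcp_pos'])).round(4))
E
python3 go.py '[.438,-.238,.52]'
```

```text
Traceback (most recent call last):
  File "go.py", line 4, in <module>
    print(o['clock'],o['tcp_pos'].round(4),'F',o['contact_force'].round(2),'m',o['moment'].round(3),'w',o['grip_width'].round(4),'yaw',np.degrees(np.arctan2(M[0,2],M[1,2])).round(2),'tilt',(M[:,0]*1e3).round(1)[:2])
                                                                                                        ^^^^^^^^^^^^^^^^^^^^^
AttributeError: 'float' object has no attribute 'round'
```

```bash
sed -i "s/o\['grip_width'\].round(4)/o['grip_width']/" go.py; python3 go.py '[.438,-.238,.52]'
```

```text
7.25 [0.4694 0.0185 0.5149] F [ 1.03  0.31 -4.01] m [-0.019  0.016  0.008] w 0.07925320325981315 yaw 7.62 tilt [-0.5 -5.2]
tool shift [-0.0038 -0.0029 -0.2585]
```

Request:
servo_tool([
  [0, 0, -0.03, 0, 1],
  [0, 0, -0.07, 0, 1],
  [-0.003, -0.001, -0.11, 0, 1],
  [-0.003, -0.002, -0.15, 0, 1],
  [-0.003, -0.003, -0.19, 0, 1],
  [-0.003, -0.003, -0.225, 0, 1],
  [-0.003, -0.003, -0.245, 0, 1],
  [-0.003, -0.003, -0.258, 0, 1],
])

```text
clock: 8.05
tcp_pos: [0.4362, -0.2405, 0.5182]
orientation: [-1.11, 1.277, 1.107]
contact_force: [0.3, 1.2, -5.2]
grip_width: 0.0792
```

Request:
servo_tool([
  [0, 0, 0, 0, 1],
  [0, 0, 0, 0, 1],
  [0, 0, 0, 0, 1],
])

```text
clock: 8.35
tcp_pos: [0.436, -0.2398, 0.5176]
orientation: [-1.11, 1.277, 1.108]
contact_force: [0.4, 0.2, -4.2]
grip_width: 0.0795
```

```bash
python3 go.py '[.438,-.238,.46]'; python3 - <<'E'
from h import *
import pickle
o=get_obs();w=grab_frame('wrist');np.save('w6.npy',w);pickle.dump(o,open('o6.pkl','wb'));save(w,'w6')
E
```

```text
8.35 [ 0.436  -0.2398  0.5176] F [ 0.43  0.16 -4.16] m [0.075 0.075 0.054] w 0.07950498835722732 yaw 7.82 tilt [-4.  -4.8]
tool shift [ 0.0576 -0.0019  0.0024]
```

View pics/w6.png

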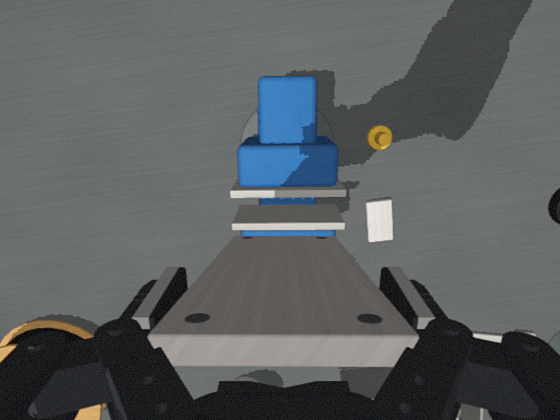

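The wrist view shows both jaw tops level in the image, at rows about 190–196 and 221–230 and columns 231–347. The plate's foot is at row 237, columns about 237–340. Next I'll work out the slot relative to the plate.

```bash
python3 - <<'E'
from h import *
import pickle;o=pickle.load(open('o6.pkl','rb'))
M=R.from_rotvec(o['orientation']).as_matrix();w=np.load('w6.npy');g=cv2.cvtColor(w,cv2.COLOR_RGB2GRAY).astype(int)
for c in(240,250,265,300,325,338): print(c,g[180:242,c])
for r in(193,225): print(r,g[r,224:240],g[r,338:354])
def tl(u,v,z): return (M.T@(onz('wrist',(u,v),z,o)-o['tcp_pos'])).round(4)
for n,v in(('near195.5',195.5),('far221',221.)): print(n,tl(288,v,.13),onz('wrist',(288,v),.13,o).round(4))
for u,v in((231,193),(347,193),(232.5,225),(345.5,225)): print(tl(u,v,.13))
E
```

```text
240 [104 106 103 101  93  80  90  91  86  85 150 217 211 212 208 206 207 204
 120 106 115 114 112 113 111  92  93  92  85  88  89  89  89  86  90  90
  92  88  88  88  85  79  96 152 215 211 207 206 204 200 107  94  98  99
  96  95  90  88  91  93  93  90]
250 [114 115 112 113 107  97  87  78  85  93 160 215 213 211 208 205 201 170
 114 110 108 107 114 111 110  92  88  96  92  91  90  87  89  88  87  91
  92  88  87  89  87  87  96 158 215 208 207 203 204 196 125 106 112 122
 119 114  77  50  69  91  93  92]
265 [114 119 116 116 101 104  92  81  83  97 165 217 210 210 207 207 204 178
  84  68  68  75  73  71  86  83  87  92  91  88  86  91  91  89  88  89
  88  89  92  89  89  86 103 164 212 208 207 203 207 199 124 108 114 117
 121 114  91  88  93  89  94  91]
300 [ 71  70  76  69  59  57  61  94  90  99 134 144 139 138 138 140 139  95
  71  69  78  72  76  72  80  89  88  87  91  89  89  85  85  85  88  86
  87  88  91  92  89  83 127 191 210 206 206 204 204 195 113 105 109 120
 117 108  95  91  95  93  91  98]
325 [ 73  70  73  68  59  64  67  90  88  98 142 145 142 139 136 140 135
[... 238 characters left out ...]
142 139 139 138 130  67
  67  75  70  63  67  73  65  72  70  69  72  82  88  85  86  87  87  90
  89  89  92  92  81  87 133 201 208 203 202 202 198 165 116 110 106 110
 111 113 110 113 110 110 104  98]
193 [115 112 111 112 110 117 189 215 214 209 213 212 211 212 211 209] [139 139 144 141 141 140 147 131  94  67  69  95 113 106 113 106]
225 [111 112 110 112 110 111 109 132 192 214 210 210 208 209 210 212] [203 206 204 203 207 208 178 116 113 108 111 108 113 106 110 107]
near195.5 [ 0.3875 -0.0225  0.0057] [ 0.4576 -0.2391  0.13  ]
far221 [ 0.3874 -0.0505  0.0058] [ 0.4853 -0.2428  0.13  ]
[ 0.3878 -0.0199 -0.0532]
[ 0.3872 -0.0199  0.0666]
[ 0.3877 -0.055  -0.0532]
[ 0.3871 -0.055   0.0668]
```

Calibration check: the jaw gap comes out at 28.0 mm and the jaw length at 120 mm, both as specified. I'll lower the foot about 15 mm below the jaw tops, centred. Then I'll nudge it against the far jaw so the plate swings upright in the pads, which gives more slot clearance.

Request:
servo_tool([
  [0.015, -0.002, 0.003, 0, 1],
  [0.035, -0.002, 0.0035, 0, 1],
  [0.055, -0.002, 0.0035, 0, 1],
  [0.07, -0.002, 0.0035, 0, 1],
  [0.08, -0.002, 0.0035, 0, 1],
  [0.08, -0.002, 0.0035, 0, 1],
  [0.08, -0.002, 0.0035, 0, 1],
], force=35)

```text
clock: 9.1
tcp_pos: [0.4388, -0.2366, 0.4382]
orientation: [-1.111, 1.276, 1.108]
contact_force: [0.2, -0.1, -4.4]
grip_width: 0.0794
```

```bash
python3 go.py; python3 - <<'E'
from h import *
o=get_obs();M=R.from_rotvec(o['orientation']).as_matrix()
s=grab_frame('side');w=grab_frame('wrist');np.save('w7.npy',w)
f=lambda im,x,y,w,h,k:cv2.resize(im[y:y+h,x:x+w],None,fx=k,fy=k,interpolation=cv2.INTER_CUBIC)
im=np.zeros((600,790,3),np.uint8);im[:480,:390]=f(s,290,160,130,160,3);im[:300,390:790]=f(w,180,130,200,150,2);save(im,'v1')
E
```

```text
9.1 [ 0.4388 -0.2366  0.4382] F [ 0.19 -0.06 -4.44] m [-0.01   0.05  -0.026] w 0.07936711933118398 yaw 7.76 tilt [-3.1 -5.1]
```

View pics/v1.png

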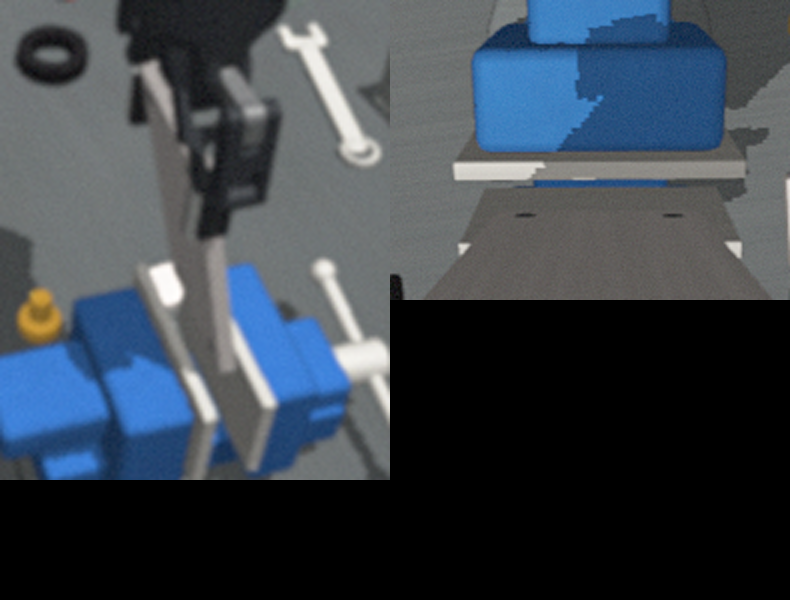

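The foot hangs about 10 mm above the jaw tops, over the slot. In the wrist crop its middle is at about 602 and the jaw's middle at 599, so it is centred. Now I'll lower it in and nudge.

Request:
servo_tool([
  [0.008, 0, 0, 0, 1],
  [0.016, 0, 0, 0, 1],
  [0.024, 0, 0, 0, 1],
  [0.028, 0, 0, 0, 1],
  [0.028, 0, 0, 0, 1],
  [0.028, 0, 0, 0, 1],
])

```text
clock: 9.8
tcp_pos: [0.4388, -0.2371, 0.4106]
orientation: [-1.112, 1.276, 1.107]
contact_force: [0.7, -0.1, -3.6]
grip_width: 0.0793
```

Request:
servo_tool([
  [0, -0.005, 0, 0, 1],
  [0, -0.009, 0, 0, 1],
  [0, -0.012, 0, 0, 1],
  [0, -0.015, 0, 0, 1],
  [0, -0.018, 0, 0, 1],
  [0, -0.018, 0, 0, 1],
])

```text
clock: 10.4
tcp_pos: [0.4566, -0.2395, 0.4103]
orientation: [-1.111, 1.277, 1.108]
contact_force: [-3.6, 1.0, -3.5]
grip_width: 0.0792
```

```bash
python3 go.py
```

```text
10.4 [ 0.4566 -0.2395  0.4103] F [-3.61  1.   -3.53] m [0.248 1.202 0.103] w 0.07915911134556622 yaw 7.77 tilt [-3.6 -5.2]
```

Request:
servo_tool([
  [0, -0.004, 0, 0, 1],
  [0, -0.008, 0, 0, 1],
  [0, -0.012, 0, 0, 1],
  [0, -0.016, 0, 0, 1],
  [0, -0.016, 0, 0, 1],
])

```text
clock: 10.9
tcp_pos: [0.4731, -0.2416, 0.4102]
orientation: [-1.112, 1.277, 1.108]
contact_force: [-3.4, 0.4, -3.5]
grip_width: 0.0789
```

Request:
servo_tool([
  [0, 0.004, 0, 0, 1],
  [0, 0.006, 0, 0, 1],
  [0, 0.006, 0, 0, 1],
])

```text
clock: 11.2
tcp_pos: [0.4671, -0.2409, 0.4105]
orientation: [-1.112, 1.276, 1.107]
contact_force: [-0.2, -0.2, -3.7]
grip_width: 0.0794
```

```bash
python3 go.py; python3 - <<'E'
from h import *
w=grab_frame('wrist');s=grab_frame('side')
f=lambda im,x,y,w,h,k:cv2.resize(im[y:y+h,x:x+w],None,fx=k,fy=k,interpolation=cv2.INTER_CUBIC)
im=np.zeros((480,790,3),np.uint8);im[:480,:390]=f(s,290,160,130,160,3);im[:300,390:790]=f(w,180,130,200,150,2);save(im,'v2')
E
```

```text
11.2 [ 0.4671 -0.2409  0.4105] F [-0.16 -0.23 -3.68] m [ 0.058  0.015 -0.023] w 0.07936299112014708 yaw 7.76 tilt [-1.8 -5.9]
```

View pics/v2.png

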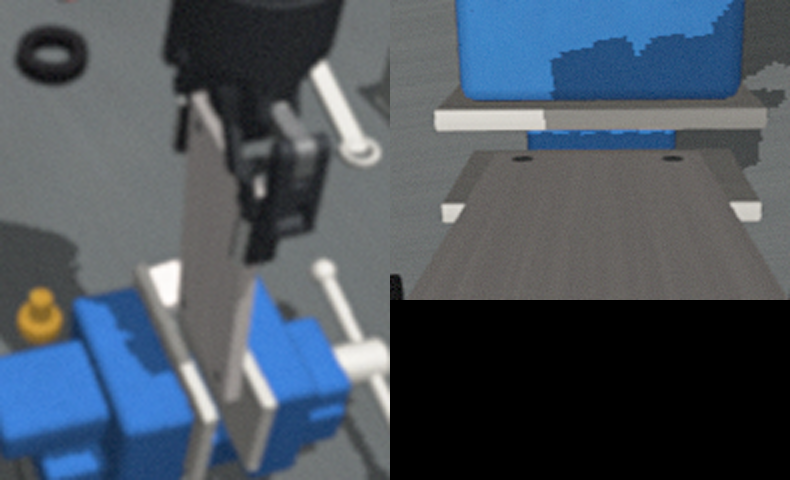

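The plate now stands nearly upright, its foot inside the slot and clear of both jaws, with lateral force back to about 0. I'll lower gently until the foot touches the slide.

Request:
servo_tool([
  [0.008, 0, 0, 0, 1],
  [0.018, 0, 0, 0, 1],
  [0.028, 0, 0, 0, 1],
  [0.036, 0, 0, 0, 1],
  [0.041, 0, 0, 0, 1],
  [0.041, 0, 0, 0, 1],
])

```text
clock: 11.9
tcp_pos: [0.467, -0.2409, 0.3685]
orientation: [-1.111, 1.277, 1.109]
contact_force: [0.2, 0.7, -4.9]
grip_width: 0.0794
```

Request:
servo_tool([
  [0.002, 0, 0, 0, 1],
  [0.003, 0, 0, 0, 1],
  [0.004, 0, 0, 0, 1],
  [0.004, 0, 0, 0, 1],
])

```text
clock: 12.3
tcp_pos: [0.467, -0.2409, 0.3646]
orientation: [-1.112, 1.277, 1.109]
contact_force: [-0.5, 0.4, -4.3]
grip_width: 0.0794
```

```bash
python3 go.py
```

```text
12.3 [ 0.467  -0.2409  0.3646] F [-0.52  0.44 -4.34] m [ 0.011  0.033 -0.025] w 0.07943025483906535 yaw 7.75 tilt [-3.7 -5.6]
```

Request:
servo_tool([
  [0.001, 0, 0, 0, 1],
  [0.002, 0, 0, 0, 1],
  [0.003, 0, 0, 0, 1],
  [0.003, 0, 0, 0, 1],
])

```text
clock: 12.7
tcp_pos: [0.4669, -0.2409, 0.3614]
orientation: [-1.111, 1.277, 1.109]
contact_force: [0.1, -0.5, -4.7]
grip_width: 0.08
```

Request:
servo_tool([
  [0.001, 0, 0, 0, 1],
  [0.002, 0, 0, 0, 1],
  [0.002, 0, 0, 0, 1],
])

```text
clock: 13.0
tcp_pos: [0.4669, -0.2409, 0.3593]
orientation: [-1.111, 1.277, 1.109]
contact_force: [0.1, -0.1, -4.5]
grip_width: 0.0793
```

Request:
servo_tool([
  [0.001, 0, 0, 0, 1],
  [0.0015, 0, 0, 0, 1],
  [0.0015, 0, 0, 0, 1],
])

```text
clock: 13.3
tcp_pos: [0.467, -0.241, 0.358]
orientation: [-1.111, 1.277, 1.109]
contact_force: [-0.4, 0.7, -1.8]
grip_width: 0.0795
```

Request:
servo_tool([
  [0.001, 0, 0, 0, 1],
  [0.0015, 0, 0, 0, 1],
  [0.0015, 0, 0, 0, 1],
])

```text
clock: 13.6
tcp_pos: [0.4673, -0.2413, 0.3578]
orientation: [-1.111, 1.275, 1.108]
contact_force: [-3.0, 1.5, 10.3]
grip_width: 0.0794
```

Request:
servo_tool([
  [0.001, 0, 0, 0, 1],
  [0.0015, 0, 0, 0, 1],
  [0.0015, 0, 0, 0, 1],
])

```text
clock: 13.9
tcp_pos: [0.4674, -0.2417, 0.3578]
orientation: [-1.111, 1.274, 1.108]
contact_force: [-4.0, 2.1, 12.2]
grip_width: 0.0792
```

The foot is on the slide: the force went from −4.5 N to +10 N at TCP z 0.358. I'll relieve the press, then open.

Request:
servo_tool([
  [-0.0003, 0, 0, 0, 1],
  [-0.0003, 0, 0, 0, 1],
], force=20)

```text
clock: 14.1
tcp_pos: [0.4674, -0.2417, 0.3581]
orientation: [-1.111, 1.274, 1.107]
contact_force: [0.1, 0.6, -4.9]
grip_width: 0.0793
```

Request:
servo_tool([
  [0, 0, 0, 0, -1],
  [0, 0, 0, 0, -1],
  [0, 0, 0, 0, -1],
  [0, 0, 0, 0, -1],
  [0, 0, 0, 0, -1],
  [0, 0, 0, 0, -1],
  [0, 0, 0, 0, -1],
  [0, 0, 0, 0, -1],
])

```text
clock: 14.9
tcp_pos: [0.4674, -0.2417, 0.3581]
orientation: [-1.111, 1.274, 1.107]
contact_force: [0.0, -0.1, 0.1]
grip_width: 0.0855
```

```bash
python3 go.py; python3 - <<'E'
from h import *
o=get_obs();M=R.from_rotvec(o['orientation']).as_matrix()
w=grab_frame('wrist');np.save('w8.npy',w)
g=cv2.cvtColor(w,cv2.COLOR_RGB2GRAY).astype(int)
for r in range(300,400,12): print(r,g[r,100:200:4],g[r,370:470:4])
E
```

```text
14.9 [ 0.4674 -0.2417  0.3581] F [ 0.   -0.15  0.09] m [ 0.008 -0.003 -0.033] w 0.08551356243315918 yaw 7.78 tilt [-1.2 -3.9]
300 [108 108 106 106 105 108  23  17  22  88  87  89  90  16  26  25  19  15
   9  13  95 104 105 102 102] [ 66  70  65 105 100  28  11  21  21  11  21  19  91  90  86  93  26  14
  29 106 105 106 105 107 103]
312 [107 106 105 105  24  24  30  88  89  84  86   4  25  18  23  22  23  20
  23  26  98 102 102 103 101] [107 109 105 106  99  27  25  16  13  28   2  23  19  21  87  87  87  86
  34  20  16 101 106 104 104]
324 [ 72  36  17  24  25  67 143 141 142  40  33  13  21  17  10   8  18  18
  12  98 102 108 104 106 108] [101 105 105 102 103  93  22  21  19  24  32  15  25  17  38  52 139 138
 141  70  29  35  25  23  69]
336 [ 22  33  20  24  27  21  23  28  30  34  40  16  12  13  23  12   1  15
 109 107 102 102 103 104 108] [ 75 100 101 105 107 103 105  21  26  22  18  27  26  10  29  26  19  15
  28  14  17  24  39  39  29]
348 [ 22  33  21  16  26  21  30  23  27  37  33  25  17  29  10   8  74 104
 107 107 102 107 106 105 107] [182 167 103 103 107 105 10
[... 215 characters left out ...]
 104 109  18  29  13  27  31  26  13  39
  26  31  22  20  30  29  24]
372 [ 31  27  28  24  24  30  28  22  22  10  17  24  31  10  25  30  29 109
 101 102 105 102 102 103 101] [101 101 101 101 103 101 106 110  20  31  23  25  17  27  33  29  26  20
  31  23  27  21  17  18  26]
384 [ 60  16  24  24  20  15  18  31  29  37  43  35  25  34  33  22  33  12
  20 107 105 100 107 102 103] [ 99 101  96 102 101  94  25  21  30  21  33  28  24  34  42  34  19  32
  18  24  23  27  28  23  26]
396 [ 54  62  36  16  26  30  21  23  17  12  28  31  30  29  19  22  25  27
  35  18  25  85 104 108 105] [ 99 103 105  77  28  20  23  29  33  29  30  20  32  21  24  21  27  27
  30  29  24  22  16  37  15]
```

The wrist force is about 0, so the plate is free. I'll retreat straight up.

Request:
servo_tool([
  [-0.005, 0, 0, 0, -1],
  [-0.012, 0, 0, 0, -1],
  [-0.02, 0, 0, 0, -1],
  [-0.03, 0, 0, 0, -1],
  [-0.03, 0, 0, 0, -1],
])

```text
clock: 15.45
tcp_pos: [0.4679, -0.242, 0.3899]
orientation: [-1.113, 1.272, 1.105]
contact_force: [0.2, -0.9, 0.8]
grip_width: 0.0854
```

Request:
servo_tool([
  [-0.02, 0, 0, 0, -1],
  [-0.05, 0, 0, 0, -1],
  [-0.09, 0, 0, 0, -1],
  [-0.13, 0, 0, 0, -1],
  [-0.16, 0, 0, 0, -1],
  [-0.16, 0.02, 0, 0, -1],
  [-0.16, 0.02, 0, 0, -1],
])

```text
clock: 16.15
tcp_pos: [0.4461, -0.2394, 0.5508]
orientation: [-1.112, 1.271, 1.103]
contact_force: [0.2, -0.3, 0.3]
grip_width: 0.0855
```

```bash
python3 go.py; python3 - <<'E'
from h import *
w=grab_frame('wrist');s=grab_frame('side');t=grab_frame('top');np.save('s9.npy',s);np.save('t9.npy',t);np.save('w9.npy',w)
f=lambda im,x,y,w,h,k:cv2.resize(im[y:y+h,x:x+w],None,fx=k,fy=k,interpolation=cv2.INTER_CUBIC)
im=np.zeros((590,790,3),np.uint8);im[:480,:390]=f(s,290,160,130,160,3);im[:285,410:790]=cv2.resize(w,(380,285))
im[290:590,395:595]=f(s,220,80,100,150,2);im[290:590,600:790]=f(t,355,100,95,150,2);im[485:590,:390]=cv2.resize(t[130:220,120:450],(390,105));save(im,'v3')
E
```

```text
16.15 [ 0.4461 -0.2394  0.5508] F [ 0.21 -0.31  0.29] m [ 0.038 -0.046  0.029] w 0.08551061394303974 yaw 7.86 tilt [ 3.6 -3.7]
```

View pics/v3.png

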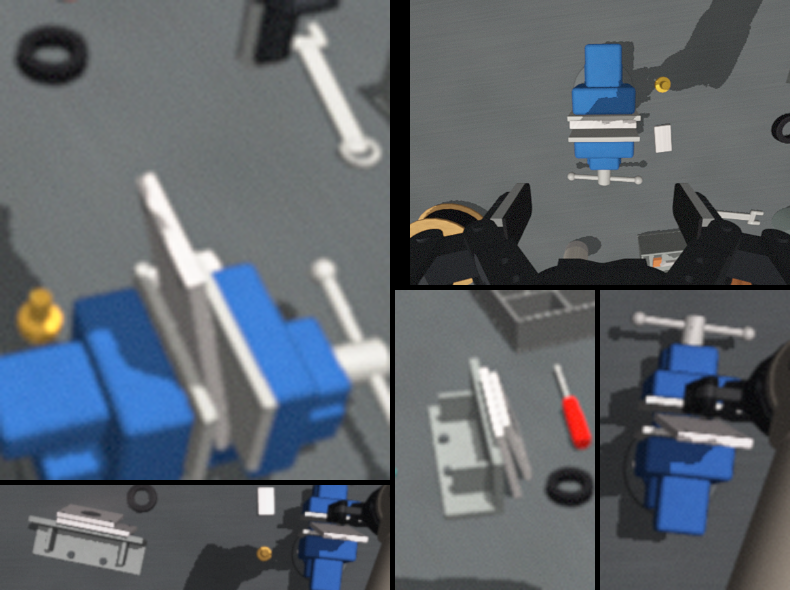

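The plate stands in the slot leaning on the near jaw. Its top edge is at about columns 570–637 in the wrist inset, against 568–640 for the jaws, so it is centred. The wide and front plates still lean on the upstand, and the gripper is well clear. I'll check it is stable, then hand in.

```bash
python3 - <<'E'
from h import *
s0=np.load('s9.npy').astype(int)
for _ in range(6): s=grab_frame('side')
d=np.abs(s.astype(int)-s0).max(2);print('changed px vice/stack',(d[200:330,290:420]>60).sum(),(d[80:200,220:300]>60).sum())
# plate centre along the jaws, from the wrist view
o=get_obs();w=np.load('w9.npy');g=w.min(2).astype(int)
r=int(125*420/285)
for k in range(r-6,r+8,3):
    x=np.nonzero(g[k,220:360]>130)[0]+220
    if len(x): print(k,x.min(),x.max())
print(hand_in())
E
```

```text
changed px vice/stack 1 0
178 232 332
181 235 333
184 235 333
187 235 333
the job is handed in; nothing more can be done
None
```

I drew the tall plate out of the middle of the stack and set it long side up in the vice slot. I let go once its foot was on the slide, and handed in at about 16.6 s of the 51 s allowed. No verdict came back.

I gripped it by its 80 mm width and lifted it along its lean. Before the final lowering I nudged its foot against the far jaw to bring it nearly upright, for more clearance in the slot.

**What the last checks showed:**
- **In the vice:** The wrist force reversed from −4.5 N to about +10 N when the foot reached the slide, peaking at about 12 N. After release the plate leaned on the near jaw.
- **Centring:** The plate's top edge spans columns 235–333 in the wrist view. Its middle is within about 2 mm of the jaws' middle, judged by eye for the jaws.
- **Other plates:** The wide and front plates still lean on the upstand. They settled back by one plate thickness, as allowed. I never touched the turquoise plate.
- **Stability:** Side views taken 0.3 s apart were unchanged. The gripper was clear, with a wrist force of about 0.

**Failed or disagreed:**
- The side view put the yaw of the vice at 9.6°, against 7.3° from the top view. From close up the wrist view agreed with the top view, so I used that.
- The wrist measurements of the plate's position moved by 1–2 mm as I came closer. I corrected this before gripping.

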